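Run the phone rail forward through its cam clamp

TASK

The phone stands too far back to film the glass ball. Push the clamp's cam lever round to fully open so that the cam lets go, push the rail forward by its tail end as far as it goes, then push the lever back to fully closed so that the rail is locked there. Do not force the rail while the clamp is closed, do not touch the phone, and leave the things standing and lying around the rig where they are.

Things in the scene. Friction and masses are not known exactly. Their poses are not given: they have to be found in the camera images.
- rig: filming rig: round foot 104 mm across, screwed down, and a black clamp body 60 mm long (x +-30), y -54 to +36 mm, top at 50 mm; fixed jaw left of the rail (y +20 to +32), moving jaw right of it (to y -31), both to 64 mm high. Origin: centre of the foot's underside. x: forward along the rail (the phone's way), y left, z up; rail at y = 0. Turned up to 0.3 rad from the robot's x
- cam_lever (a joint): turn of the cam lever on its upright pin, rad. 0 = fully closed on its stop (cam's high point presses the jaw on the rail); 1.4 = fully open on its stop. Opening is anticlockwise from above. The cam grips below about 0.65; from 1.15 on its low point faces the jaw, clear of it. Stays where it is left; takes up to about 8 N at its tip near closed, 1 to 2 N once free
- lever_pin (a point): axis on which the cam lever turns (upright), at rig x -10, y -39 mm, height 59.5 mm, right of the rail
- lever_tip (a point): middle of the lever's upright end knob (16 mm across, 51 to 71 mm high), 68 mm from the pin. Lever: dark steel bar 11 mm wide, 52 to 63 mm high, pin to knob. Closed it points back and out from the pin (rig -x, -y), 40 degrees off the rail. Opening swings the knob out (-y), then forward, to 30 degrees past square to the rail. Closed fingers fit between closed lever and rail
- rail (a joint): travel of the rail through the clamp, m. Larger = further forward (rig +x); 0.095 = stop screws against the clamp's rear, as far as it goes. Starts between 0 and 0.03. With the cam at its low point it takes 2 to 4 N to push and stays where left; with the cam closed it is gripped fast (over 30 N)
- rail_tail (a point): middle of the flat rear face of the rail's end plate, the end nearest the robot, facing rig -x; plate 42 mm wide, 8 mm thick, 48 to 69 mm high, this point at 57 mm, rig x = -150 mm + travel, y = 0. Aluminium rail 255 mm long, 38 mm wide, 50 to 63 mm high; nothing below it behind the clamp
- phone: telephone held upright in the holder at the rail's forward end, 74 mm wide, 8 mm thick, 82 to 235 mm high; faces along the rail and travels with it. Origin: middle of its lower edge, at rig x = 83 mm + rail travel. Must not be touched
- cream_jar: squat white jar with a grey lid, 53 mm across, 40 mm tall, to the left of the rig. Origin: centre of its underside
- lens_cap: flat black round cap, 58 mm across, 10 mm thick, lying to the left of the rig. Origin: centre of its underside
- power_bank: white flat slab 140 x 68 x 16 mm lying to the right of the rig, on the lever's side. Origin: centre of its underside, x along its length
- pen_cup: square pine pen cup 78 mm wide, 95 mm tall, with pens and scissors sticking out to 160 mm. Origin: centre of its underside
- flask: beige drinking flask, 68 mm across, 220 mm tall. Origin: centre of its underside

How it is judged:
By the outcome, as a careful person would: the job done as asked, in the order asked, and still so for the second after the job is handed in, with the robot touching nothing.
It also fails if it takes over 70 s, if anything falls off the work surface, if the arm or the gripper's body presses on something with over 40 N, if the wrist force passes 120 N, or if a joint passes its speed limit or range.

ROBOT

A 6-joint arm with a two-finger parallel gripper is mounted at the origin on the work surface. World frame = base frame: x ahead of the robot, y to its left, z up, the work surface at z = 0. Lengths are in mm, angles in rad, forces in N, time in s.
With the tool pointing down it reaches from about 400 to 925 mm from the base axis. Payload 3.4 kg.
Tool frame: the origin (TCP) lies midway between the tips of the shut fingers; the grasp point (between the pads) lies 19 mm behind it (robot.tcp_to_grasp is the distance from the TCP to the grasp point, in mm); z points along the fingers, y is the direction in which the jaws open and shut (so a half turn about z gives the same grasp; the last joint's range is limited). The gripper opens to 85 mm and grips with 20 to 120 N. Pads are 22 mm wide; open, the fingers measure 114 mm over their backs; the gripper's body (76 mm by 85 mm) begins 54 mm behind the grasp point. The pads swing forward as they close: fully open they stand 13 mm farther back than shut.
Start: joints at [1.085, 0.307, 1.506, -0, 1.328, -0.073], TCP at [230.699, 526.696, 231.305] pointing down, gripper open.
Joint ranges: [-3.12, 3.12], [-1.05, 2.28], [0.14, 2.33], [-1.42, 4.57], [0.1, 2.73], [-2.68, 2.68]. Speed limits (rad/s): [2.57, 2.57, 3.14, 3.14, 3.14, 3.14].

INTERFACE

Orientations are given as a 3x3 rotation matrix whose columns are the frame's x, y, z axes.
In Python, from bench import robot gives the robot as it stands.
- The arm moves only by the tool step_arm, never from a script. Its arguments are lists of equal length, an entry for each row: "jaw": the gripper's target within -1 to 1 (fully open at 1, half-way at 0, shut at -1); "travel": the shift along the world's x, y, z in mm, a list of three; "spin": the turn about the world's z in degrees. A call has 1 to 12 rows; each row shifts and turns the pose as measured when the row begins; what a row does not reach is not made up. A row lasts 1/12 s, in which the tool goes at most 41.7 mm and 7.16 degrees, less where a joint would pass 70% of its speed; a pose out of reach is approached as far as the arm can. A call with a gripper value outside its range is refused whole. The fingers move at their own pace and stop on an object; "grip_force" is the grip in N (left out, the last holds). Time passes only in rows, so rows that do not move let the fingers close. It gives the time, the measured TCP pose, the force and the opening at its end, in the units of the state.
- robot.state(): the state, without advancing time (a new reading comes with each control period).
- robot.camera(name): name is "scene" or "top" or "wrist"; returns a dict with "img" (480x640x3 uint8, red, green, blue), "camera_matrix" (3x3 intrinsics, pixels), "R" (3x3) and "t" (3): a world point X has camera coordinates R X + t; the wrist camera has in their place "T_tool_cam" (4x4, takes a point from camera to tool coordinates, whose origin is the TCP and whose axes are the flange's). Camera axes: x right, y down, z forward; pixel columns grow to the right and rows downward; lengths in mm; the calibration is good to about 2 mm. A picture is of the moment at which its call begins: read the wrist's pose just before it. There is no depth.
- robot.close_job(): hands the job in, once; it reports no verdict.
Trained networks look in a picture, given as the dict that the camera call returned (one of the last four; its "shot" number tells which), for a name from the list of things; names that differ only in an ending like _2 or _b are one class to them, and where a whole thing is asked for, a point or a joint stands for the part that bears it (a point fixed in the world has none). Each returns a list of dicts, best first, with "confidence" (0 to 1); they miss things now and then, are a little off and sometimes report something else, mostly with a low value. They report only what shows in the picture. A call takes as long as a camera call.
- robot.silhouettes(picture, label): "pixels" (480x640 bool, what is visible of it) and "at" ([column, row] in pixels, amid what is visible of it).
The state is a dict: "time_s": time; "q": joint angles; "joint_vel": joint speeds; "effort": joint torques, N m; "eef_pos": TCP position; "ee_rot": TCP orientation; "force": force on the tool from outside, world axes, zero at the start; "moment": the same for the moment, N m; "opening": finger opening in mm.
Only numpy, scipy, OpenCV 4.12 (cv2) and the standard library are available. Lean on these libraries where they do the work, as an engineer would, in place of code of your own. Each camera call takes 0.05 s, during which the arm holds its last target.

## Working session

There is one attempt and no reset: what is moved stays moved. The work goes in short steps, Python scripts to look and compute and a tool call to move; the robot and the scene stay as the last step left them, time stands still between calls to the robot, and variables do not carry over. Pictures are saved under pics/ and viewed, and the job is handed in when it is done.

Besides the shell and the picture viewer there is one more tool, called after "Call:" as a command line: name --pt "numbers of a row" for each row, then --argument value for the rest. step_arm: Moves the arm, as the interface text tells. Its arguments: {"type":"object","properties":{"jaw":{"type":"array"},"travel":{"type":"array"},"spin":{"type":"array"},"grip_force":{"type":"number"}},"required":["jaw","travel","spin"]}

```bash
ls; mkdir -p pics
cat > h.py <<'E'
import numpy as np, cv2
from bench import robot
def save(c,n): cv2.imwrite(f'pics/{n}.png',c['img'][:,:,::-1])
def proj(c,X):
    X=np.atleast_2d(X); p=(c['R']@X.T).T+np.asarray(c['t']); p=(c['camera_matrix']@p.T).T
    return p[:,:2]/p[:,2:]
def ray(c,uv,z):
    K=c['camera_matrix'];R=np.asarray(c['R']);t=np.asarray(c['t'])
    d=R.T@np.linalg.inv(K)@np.array([uv[0],uv[1],1.]); o=-R.T@t
    return o+d*(z-o[2])/d[2]
E
python3 - <<'E'
from h import *
s=robot.state(); print(s['time_s'],s['eef_pos'],s['ee_rot'],s['force'],s['opening'])
for n in ('scene','top'):
    c=robot.camera(n); save(c,n+'0'); print(n,c['camera_matrix'],c['R'],c['t'])
    for l in ('rig','cam_lever','rail','phone','cream_jar','lens_cap','power_bank','pen_cup','flask'):
        r=robot.silhouettes(c,l)
        for d in r[:2]: print(n,l,round(d['confidence'],2),d['at'],d['pixels'].sum())
E
```

```text
pics
0.0 [230.38092091 526.07500595 230.37070793] [[-9.16006572e-01  4.01162127e-01 -9.52503813e-04]
 [ 4.01163232e-01  9.16004785e-01 -1.81514571e-03]
 [ 1.44330337e-04 -2.04479491e-03 -9.99997899e-01]] [-0.33075858 -0.3657551   0.16040682] 85.38457892008309
scene [[461.55249099   0.         316.97967332]
 [  0.         461.55249099 239.22944752]
 [  0.           0.           1.        ]] [[ 0.7434792   0.66874079 -0.00494353]
 [ 0.56308335 -0.62996737 -0.53486283]
 [-0.36079886  0.39487577 -0.84492444]] [-494.44451202 -236.65940682 1197.47146896]
scene rig 0.87 [283.2, 291.1] 4748
scene cam_lever 0.93 [240.1, 294.3] 363
scene cam_lever 0.74 [286.1, 291.5] 4752
scene rail 0.85 [302.3, 283.5] 3350
scene rail 0.52 [286.9, 224.2] 532
scene phone 0.88 [311.2, 296.0] 707
scene phone 0.37 [240.9, 294.4] 340
scene cream_jar 0.58 [289.5, 225.2] 535
scene lens_cap 0.71 [338.5, 272.7] 313
scene power_bank 0.81 [181.9, 354.6] 2473
scene pen_cup 0.91 [422.0, 152.0] 2037
scene pen_cup 0.64 [340.2, 275.7] 382
scene flask 0.73 [390.0, 109.8] 2463
top [[562.59940169   0.         314.79753101]
 [  0.         562.59940169 233.61439044]
 [  0.           0.           1.        ]] [[-0.02385077 -0.99970149 -0.0052986 ]
 [-0.99668816  0.02419037 -0.07763724]
 [ 0.07774224  0.00342934 -0.99696759]] [ 138.31779849  589.24682682 1011.01142719]
top rig 0.87 [401.8, 224.1] 5741
top rig 0.18 [408.3, 208.4] 4253
top cam_lever 0.68 [437.8, 251.0] 374
top rail 0.81 [407.0, 212.2] 4073
top rail 0.48 [131.5, 229.4] 2946
top phone 0.83 [407.5, 161.5] 874
top cream_jar 0.65 [329.4, 288.2] 654
top lens_cap 0.57 [335.2, 209.1] 729
top lens_cap 0.56 [112.7, 292.6] 2988
top power_bank 0.58 [519.3, 256.9] 2717
top pen_cup 0.56 [131.9, 234.2] 2930
top pen_cup 0.45 [520.3, 255.7] 2791
top flask 0.55 [111.5, 293.9] 2946
top flask 0.24 [519.0, 258.9] 2759
```

View pics/scene0.png

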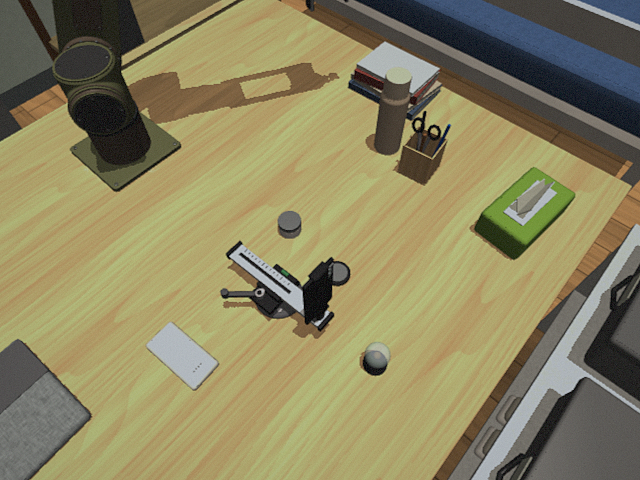

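View pics/top0.png

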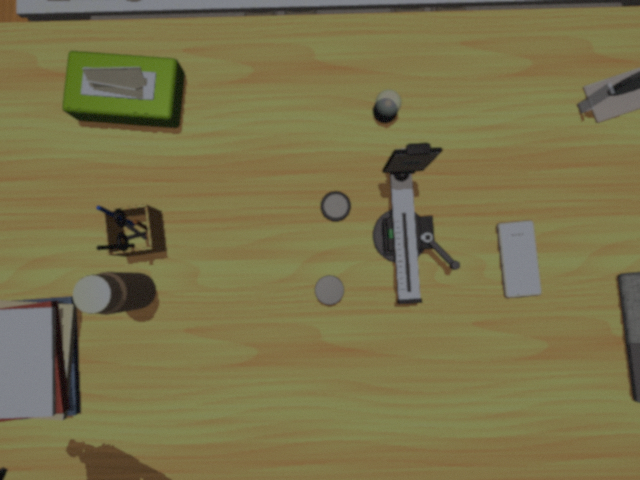

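Run:
```python
import cv2
a=cv2.imread('pics/top0.png'); cv2.imwrite('pics/top0z.png',cv2.resize(a[130:330,320:590],None,fx=2.9,fy=2.9,interpolation=cv2.INTER_CUBIC))
a=cv2.imread('pics/scene0.png'); cv2.imwrite('pics/scene0z.png',cv2.resize(a[200:400,130:390],None,fx=3,fy=3,interpolation=cv2.INTER_CUBIC))
```

```text
(no output)
```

View pics/top0z.png

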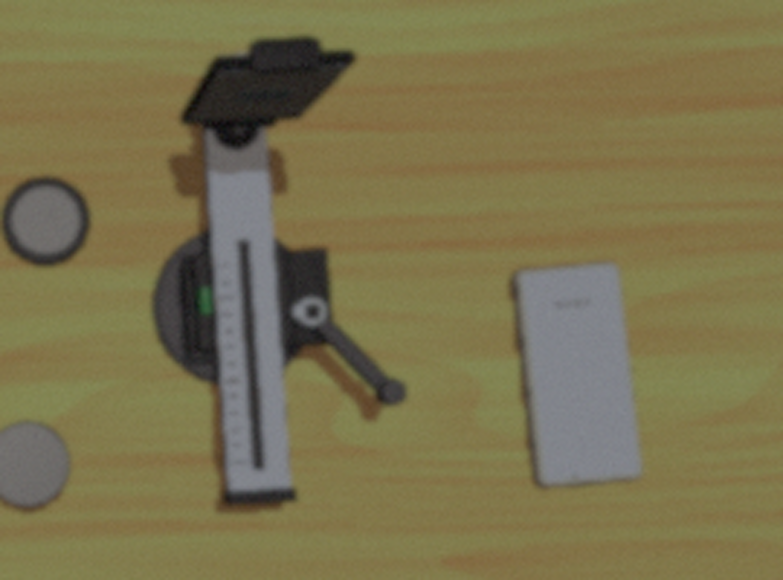

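View pics/scene0z.png

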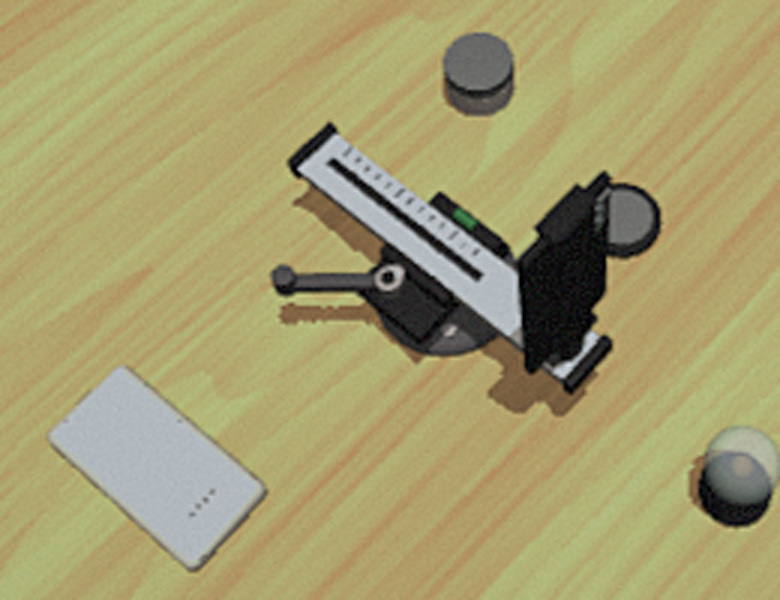

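The top view shows the lever knob at about (455,265), the pin at (427,238) and the tail's rear edge from (398,302) to (422,301). In the scene view the knob is at (225,291), the pin at (259,292), and the tail corners are at (240,241) and (227,254). The lever looks closed. I'll fit the rig pose to these points.

```bash
cat > fit.py <<'E'
from h import *
from scipy.optimize import least_squares
def rigpts(p):
    x,y,a,tr,th=p
    L=np.array([[-10,-39,66],[0,0,71],[-150+tr,21,69],[-150+tr,-21,69]],float)
    ang=np.pi+np.deg2rad(40)+th
    L[1,:2]=np.array([-10,-39])+68*np.array([np.cos(ang),np.sin(ang)])
    R=np.array([[np.cos(a),-np.sin(a)],[np.sin(a),np.cos(a)]])
    W=L.copy(); W[:,:2]=L[:,:2]@R.T+[x,y]
    return W
E
python3 - <<'E'
from fit import *
ct=robot.camera('top'); cs=robot.camera('scene')
ot=np.array([[311,312],[391,390],[226,501],[295,496]])/2.9+[320,130]
os_=np.array([[388,277],[284,270],[331,124],[291,163]])/3+[130,200]
f=lambda p:np.r_[(proj(ct,rigpts(p))-ot).ravel(),(proj(cs,rigpts(p))-os_).ravel()]
r=least_squares(f,[550,-150,0,15,0]); print(r.x.round(3)); print(r.fun.round(1).reshape(-1,2))
print(rigpts(r.x).round(1))
for l,z in (('power_bank',16),('cream_jar',40),('lens_cap',10)):
    d=robot.silhouettes(ct,l)[0]; print(l,ray(ct,d['at'],z).round(0))
x,y,a,tr,th=r.x
c=robot.camera('top')['img'].copy()
E
```

```text
[ 5.88216e+02 -3.46150e+01  3.90000e-02  2.92970e+01 -1.00000e-02]
[[ 0.1 -1.4]
 [ 0.2 -0.1]
 [ 0.3 -1.2]
 [ 0.6 -1. ]
 [-0.2 -1.5]
 [-0.7 -0.3]
 [-0.  -1.7]
 [-1.2 -1.3]]
[[ 579.7  -74.    66. ]
 [ 529.  -119.2   71. ]
 [ 466.8  -18.4   69. ]
 [ 468.4  -60.3   69. ]]
power_bank [ 540. -250.   16.]
cream_jar [491. 101.  40.]
lens_cap [637.  87.  10.]
```

Run:
```python
from fit import *
ct=robot.camera('top'); cs=robot.camera('scene')
for l in ('flask','pen_cup'):
    for d in robot.silhouettes(cs,l)[:1]:
        ys,xs=np.where(d['pixels']); print(l,'base',ray(cs,(np.median(xs[ys>ys.max()-4]),ys.max()-3),0).round(0))
print('rail L',[ray(ct,np.array(p)/2.9+[320,130],63).round(1)[:2] for p in ((206,160),(224,488))])
print('rail R',[ray(ct,np.array(p)/2.9+[320,130],63).round(1)[:2] for p in ((268,175),(288,488))])
print('slot',[ray(ct,np.array(p)/2.9+[320,130],63).round(1)[:2] for p in ((243,240),(260,468))])
```

```text
flask base [510. 436.  -0.]
pen_cup base [635. 419.   0.]
rail L [array([672.4, -13.6]), array([472.3, -17.6])]
rail R [array([662.2, -51.2]), array([471.4, -56.2])]
slot [array([622.5, -34.5]), array([483.8, -39.8])]
```

Call:
step_arm --jaw '[-1,-1,-1,-1,-1,-1,-1,-1,-1,-1,-1,-1]' --pt "10 -32 5" --pt "10 -32 5" --pt "13 -33 0" --pt "13 -33 0" --pt "13 -33 0" --pt "13 -33 0" --pt "13 -33 0" --pt "13 -33 0" --pt "13 -33 0" --pt "13 -33 0" --pt "13 -33 0" --pt "13 -33 0" --spin '[-2,-2,-2,-2,-2,-2,-2,-2,-2,-2,-2,-2]'

```text
time_s: 2.5
eef_pos: [382.4, 124.3, 242.8]
ee_rot: [[-0.67, 0.743, 0.009], [0.743, 0.67, 0.007], [-0.001, 0.011, -1.0]]
force: [1.2, 0.6, -0.6]
opening: 0.1
```

Call:
step_arm --jaw '[-1,-1,-1,-1,-1,-1,-1,-1,-1]' --pt "18 -32 -5" --pt "18 -32 -5" --pt "18 -32 -5" --pt "18 -32 -10" --pt "18 -32 -10" --pt "18 -32 -10" --pt "15 -25 -10" --pt "0 0 0" --pt "0 0 0" --spin '[0,0,0,0,0,0,0,0,0]'

```text
time_s: 3.25
eef_pos: [513.9, -113.3, 188.4]
ee_rot: [[-0.661, 0.75, 0.022], [0.75, 0.661, 0.004], [-0.011, 0.019, -1.0]]
force: [-0.2, 0.4, 0.2]
opening: -0.2
```

```bash
cat >> h.py <<'E'
def wrist():
    s=robot.state(); c=robot.camera('wrist'); T=np.eye(4); T[:3,:3]=s['ee_rot']; T[:3,3]=s['eef_pos']
    W=T@np.asarray(c['T_tool_cam']); R=W[:3,:3].T; c['R']=R; c['t']=-R@W[:3,3]; return c,s
E
python3 - <<'E'
from fit import *
c,s=wrist(); save(c,'w1'); print(s['eef_pos'],np.degrees(np.arctan2(s['ee_rot'][1][0],s['ee_rot'][0][0])),c['R'],c['t'])
p=[588.2,-34.6,.035,29.3,-.01]; print(proj(c,rigpts(p)))
E
```

```text
[ 513.91465224 -113.34765965  188.44440003] 131.38412443285836 [[ 0.74969539  0.66153698  0.01804566]
 [ 0.62281713 -0.71450946  0.31870842]
 [ 0.2237312  -0.22769508 -0.94768101]] [-313.50810194 -428.14351859  197.66237556]
[[417.77740881 254.56288788]
 [323.62153651 257.58834055]
 [358.10553731  78.51061412]
 [314.83057914 133.31983672]]
```

View pics/w1.png

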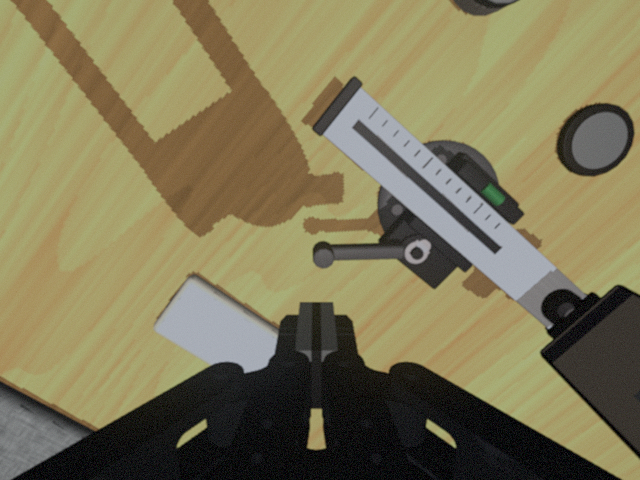

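The wrist view shows the knob at (322,252), the pin at (417,250), and the tail corners at (356,79) and (315,133). These lie within about 5 px of the prediction, so I'll refit with this view included.

Run:
```python
from fit import *
c,s=wrist();ct=robot.camera('top'); cs=robot.camera('scene')
a=cv2.resize(c['img'][60:300,290:530,::-1],None,fx=2.5,fy=2.5,interpolation=cv2.INTER_CUBIC); cv2.imwrite('pics/w1z.png',a)
ot=np.array([[311,312],[391,390],[226,501],[295,496]])/2.9+[320,130]
os_=np.array([[388,277],[284,270],[331,124],[291,163]])/3+[130,200]
ow=np.array([[417,250],[322,253],[356,79],[315,133]])
f=lambda p:np.r_[(proj(c,rigpts(p))-ow).ravel()*.5,(proj(ct,rigpts(p))-ot).ravel(),(proj(cs,rigpts(p))-os_).ravel()]
r=least_squares(f,[588,-34,0,25,0]); print(r.x.round(3)); print(r.fun.round(1).reshape(-1,2))
print(rigpts(r.x).round(1))
f=lambda p:(proj(c,rigpts(p))-ow).ravel()
r=least_squares(f,[588,-34,0,25,0]); print(r.x.round(3)); print(r.fun.round(1).reshape(-1,2))
```

```text
[ 5.86503e+02 -3.36140e+01  4.80000e-02  3.07810e+01 -2.00000e-02]
[[ 0.1  1.3]
 [ 0.5  1.4]
 [ 0.5 -0.2]
 [-0.3  0.4]
 [-0.4 -0.6]
 [-0.4  0.7]
 [ 0.3 -1. ]
 [ 0.6 -1. ]
 [-0.3 -2.2]
 [-0.8 -1.1]
 [-0.1 -1.8]
 [-1.1 -1.4]]
[[ 578.4  -73.    66. ]
 [ 527.5 -118.2   71. ]
 [ 466.4  -18.3   69. ]
 [ 468.4  -60.3   69. ]]
[ 5.84381e+02 -3.24060e+01  5.90000e-02  3.27060e+01 -3.30000e-02]
[[-0.3  0. ]
 [ 0.2  0. ]
 [ 0.5 -0.9]
 [-0.5  0.9]]
```

View pics/w1z.png

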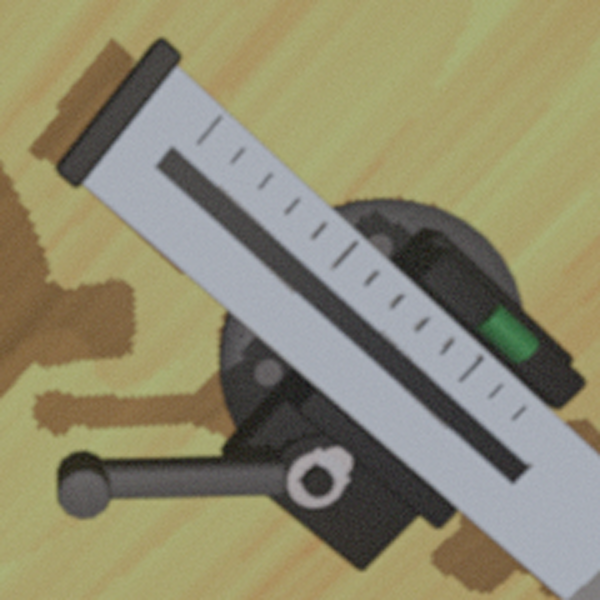

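Call:
step_arm --jaw '[-1,-1,-1,-1,-1,-1,-1,-1]' --pt "-3 9 0" --pt "-3 8 0" --pt "0 0 -30" --pt "0 0 -30" --pt "0 0 -30" --pt "0 0 -25" --pt "0 0 -10" --pt "0 0 0" --spin '[0,0,0,0,0,0,0,0]'

```text
time_s: 4.12
eef_pos: [504.8, -80.1, 68.1]
ee_rot: [[-0.673, 0.739, 0.036], [0.739, 0.673, 0.004], [-0.022, 0.029, -0.999]]
force: [-0.5, 0.5, 0.0]
opening: 0.1
```

Call:
step_arm --jaw '[-1,-1,-1,-1,-1]' --pt "1 -7 0" --pt "1 -5 0" --pt "0 0 -8" --pt "0 0 -8" --pt "0 0 0" --spin '[0,0,0,0,0]'

```text
time_s: 4.53
eef_pos: [508.7, -90.6, 55.2]
ee_rot: [[-0.676, 0.736, 0.043], [0.737, 0.676, 0.002], [-0.027, 0.033, -0.999]]
force: [1.3, -0.8, -0.2]
opening: 0.1
```

Run:
```python
import numpy as np
pin=np.array([578.5,-73.]);
for side,off in (('open',-19),('close',19)):
  print(side)
  for d in range(0,89,8):
    a=np.radians(221.4+d); u=np.array([np.cos(a),np.sin(a)]); n=np.array([-u[1],u[0]])
    print(d,(pin+68*u+off*n).round(0), 'toolyaw',131.4+d)
```

```text
open
0 [ 515. -104.] toolyaw 131.4
8 [ 520. -112.] toolyaw 139.4
16 [ 526. -120.] toolyaw 147.4
24 [ 533. -127.] toolyaw 155.4
32 [ 541. -133.] toolyaw 163.4
40 [ 550. -137.] toolyaw 171.4
48 [ 559. -141.] toolyaw 179.4
56 [ 568. -143.] toolyaw 187.4
64 [ 578. -144.] toolyaw 195.4
72 [ 588. -143.] toolyaw 203.4
80 [ 598. -141.] toolyaw 211.4
88 [ 607. -138.] toolyaw 219.4
close
0 [ 540. -132.] toolyaw 131.4
8 [ 549. -137.] toolyaw 139.4
16 [ 558. -141.] toolyaw 147.4
24 [ 567. -143.] toolyaw 155.4
32 [ 577. -144.] toolyaw 163.4
40 [ 587. -143.] toolyaw 171.4
48 [ 597. -141.] toolyaw 179.4
56 [ 606. -138.] toolyaw 187.4
64 [ 615. -134.] toolyaw 195.4
72 [ 623. -128.] toolyaw 203.4
80 [ 630. -121.] toolyaw 211.4
88 [ 636. -113.] toolyaw 219.4
```

Call:
step_arm --jaw '[-1,-1,-1,-1,-1]' --pt "3 -6 -3" --pt "3 -7 -2" --pt "4 -7 0" --pt "5 -8 0" --pt "5 -8 0" --spin '[0,0,5,7,7]'

```text
time_s: 4.95
eef_pos: [527.4, -126.8, 49.5]
ee_rot: [[-0.884, 0.467, 0.036], [0.468, 0.884, 0.02], [-0.022, 0.034, -0.999]]
force: [0.1, 1.6, 0.3]
opening: 0.3
```

Run:
```python
from h import *
c=robot.camera('scene'); cv2.imwrite('pics/s2z.png',cv2.resize(c['img'][200:400,130:390,::-1],None,fx=3,fy=3,interpolation=cv2.INTER_CUBIC)); print(robot.state()['force'],robot.state()['eef_pos'])
```

```text
[ 2.35676582 -2.01755352  0.49301959] [ 529.69281304 -129.14247494   49.76642763]
```

View pics/s2z.png

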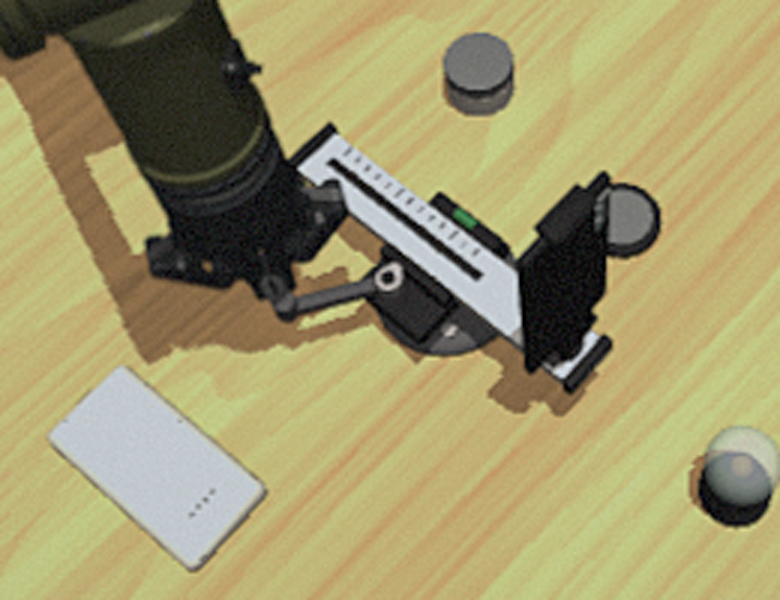

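Call:
step_arm --jaw '[-1,-1,-1,-1,-1,-1]' --pt "7 -4 0" --pt "8 -4 0" --pt "8 -4 0" --pt "9 -3 0" --pt "9 -2 0" --pt "0 0 0" --spin '[7,7,7,7,7,0]'

```text
time_s: 5.5
eef_pos: [569.9, -150.4, 48.6]
ee_rot: [[-0.992, -0.129, 0.016], [-0.128, 0.991, 0.036], [-0.02, 0.033, -0.999]]
force: [-0.7, -0.5, -0.4]
opening: -0.0
```

Call:
step_arm --jaw '[-1,-1,-1,-1,-1]' --pt "7 3 0" --pt "8 3 0" --pt "8 2 0" --pt "7 2 0" --pt "0 0 0" --spin '[6,6,6,5,0]'

```text
time_s: 5.92
eef_pos: [597.7, -143.5, 47.5]
ee_rot: [[-0.869, -0.496, -0.003], [-0.495, 0.868, 0.035], [-0.014, 0.032, -0.999]]
force: [1.2, -0.0, -0.0]
opening: -0.2
```

Run:
```python
from h import *
c=robot.camera('scene'); cv2.imwrite('pics/s3z.png',cv2.resize(c['img'][200:400,130:390,::-1],None,fx=3,fy=3,interpolation=cv2.INTER_CUBIC)); print(robot.state()['force'],robot.state()['eef_pos'])
```

```text
[-0.70499641  0.49158701  0.18138829] [ 596.77659184 -143.46714151   47.36982001]
```

View pics/s3z.png

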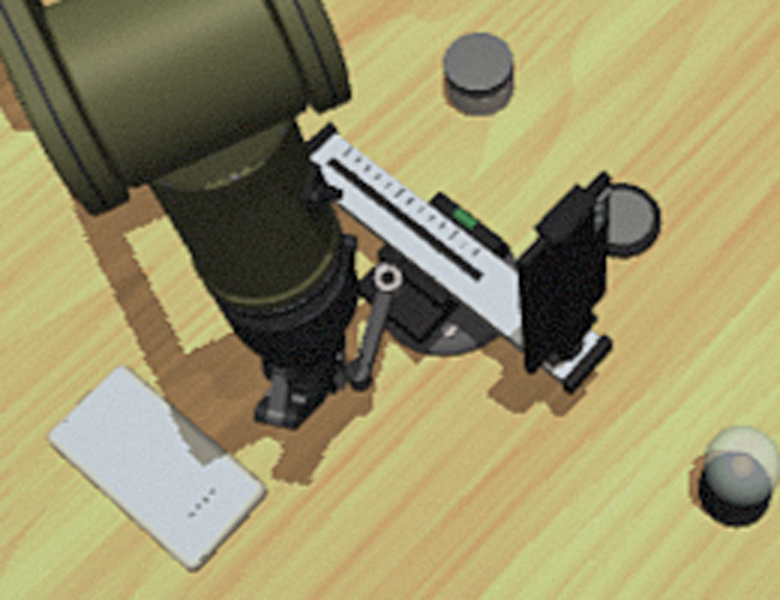

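The knob is now at zoom (360,375), nearly open. I'll keep pushing gently until it meets the stop.

Call:
step_arm --jaw '[-1,-1,-1]' --pt "3 2 0" --pt "3 2 0" --pt "0 0 0" --spin '[0,0,0]'

```text
time_s: 6.22
eef_pos: [599.3, -141.3, 47.0]
ee_rot: [[-0.876, -0.482, -0.009], [-0.482, 0.875, 0.032], [-0.007, 0.032, -0.999]]
force: [-0.4, -0.5, 0.4]
opening: 0.0
```

Call:
step_arm --jaw '[-1,-1,-1,-1]' --pt "4 3 0" --pt "4 3 0" --pt "4 3 0" --pt "0 0 0" --spin '[2,2,0,0]'

```text
time_s: 6.55
eef_pos: [598.6, -142.4, 47.1]
ee_rot: [[-0.839, -0.543, -0.034], [-0.544, 0.839, 0.015], [0.02, 0.031, -0.999]]
force: [0.8, 0.5, 0.1]
opening: -0.1
```

Call:
step_arm --jaw '[-1,-1,-1,-1,-1,-1,-1,-1,-1,-1,-1]' --pt "-8 -5 0" --pt "-3 -2 20" --pt "0 0 30" --pt "0 0 25" --pt "-20 10 0" --pt "-25 15 0" --pt "-25 20 0" --pt "-25 20 0" --pt "-25 20 0" --pt "-20 15 0" --pt "0 0 0" --spin '[0,0,0,0,-5,-5,-5,-5,-5,-5,0]'

```text
time_s: 7.47
eef_pos: [439.5, -45.0, 124.1]
ee_rot: [[-1.0, -0.009, -0.011], [-0.009, 0.999, 0.033], [0.011, 0.033, -0.999]]
force: [-0.6, 0.1, -0.8]
opening: -0.1
```

Run:
```python
from h import *
c=robot.camera('top'); cv2.imwrite('pics/t4z.png',cv2.resize(c['img'][130:330,320:590,::-1],None,fx=2.9,fy=2.9,interpolation=cv2.INTER_CUBIC))
c=robot.camera('scene'); cv2.imwrite('pics/s4z.png',cv2.resize(c['img'][200:400,130:390,::-1],None,fx=3,fy=3,interpolation=cv2.INTER_CUBIC))
c,s=wrist(); save(c,'w4'); print(s['eef_pos'],np.degrees(np.arctan2(s['ee_rot'][1][0],s['ee_rot'][0][0])),s['ee_rot'][2])
```

```text
[444.813513   -47.39592668 124.87839038] -179.22379703743817 [ 0.00434136  0.03093113 -0.99951209]
```

View pics/s4z.png

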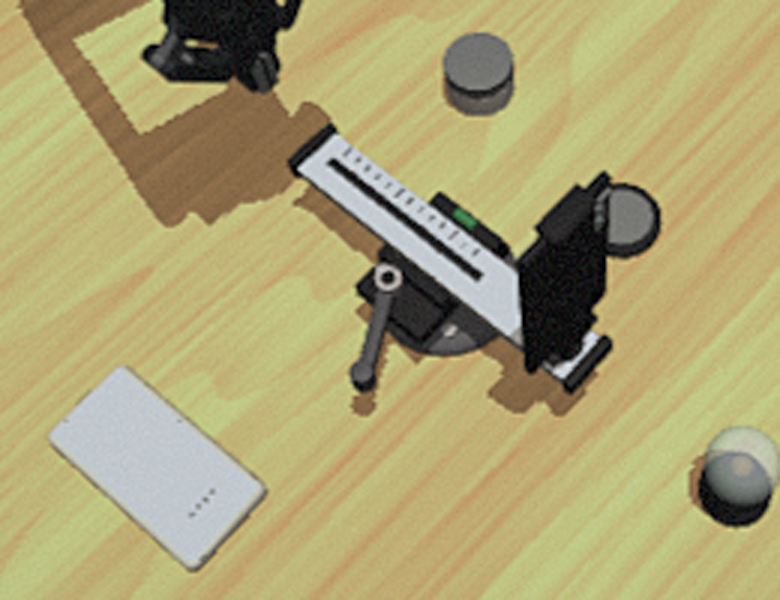

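View pics/w4.png

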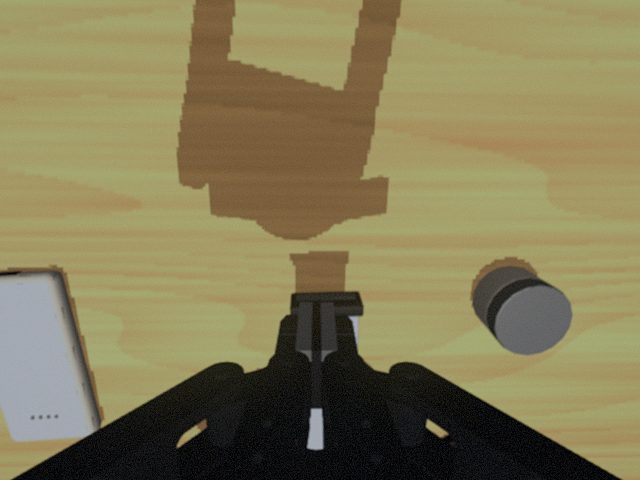

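Run:
```python
from fit import *
c=robot.camera('scene'); ct=robot.camera('top')
for th in (1.2,1.3,1.4): print(th,((proj(c,rigpts([586.5,-33.6,.048,30.8,th]))[:2]-[130,200])*3).round(0))
c,s=wrist(); print(proj(c,rigpts([586.5,-33.6,.048,30.8,1.4])).round(0))
```

```text
1.2 [[387. 270.]
 [341. 359.]]
1.3 [[387. 270.]
 [351. 362.]]
1.4 [[387. 270.]
 [362. 364.]]
[[272. 458.]
 [187. 509.]
 [365. 304.]
 [290. 308.]]
```

View pics/t4z.png

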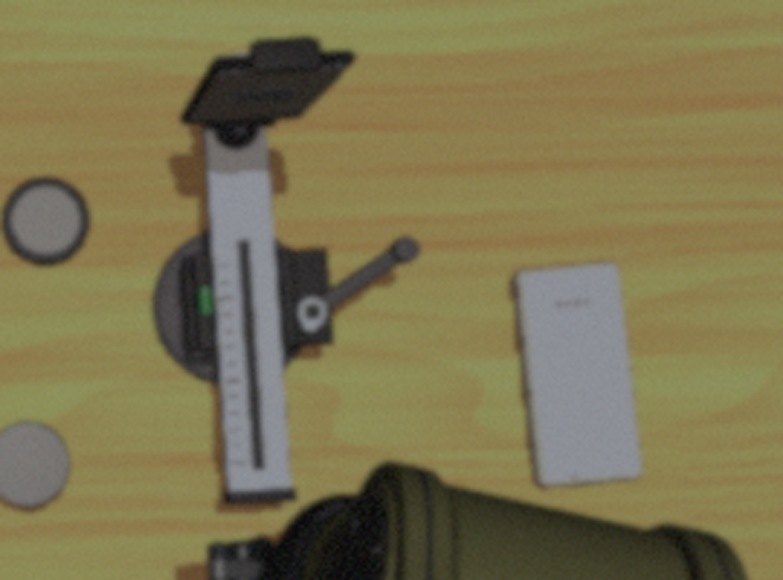

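The lever is fully open: the knob shows at (364,375), against a prediction of (362,364+) for 1.4 rad. Next I'll go down behind the tail.

Call:
step_arm --jaw '[-1,-1,-1,-1,-1,-1,-1]' --pt "-6 4 0" --pt "-6 4 0" --pt "0 0 0" --pt "0 0 -20" --pt "0 0 -20" --pt "0 0 -20" --pt "0 0 -5" --spin '[1,1,0,0,0,0,0]'

```text
time_s: 8.35
eef_pos: [441.1, -42.6, 59.8]
ee_rot: [[-0.999, -0.051, 0.006], [-0.05, 0.998, 0.028], [-0.007, 0.028, -1.0]]
force: [-0.6, 0.8, -0.4]
opening: -0.1
```

Call:
step_arm --jaw '[-1,-1,-1,-1,-1,-1,-1,-1]' --pt "4 1 -3" --pt "5 1 -2" --pt "6 0 0" --pt "6 0 0" --pt "6 0 0" --pt "6 0 0" --pt "6 0 0" --pt "6 0 0" --spin '[0,0,0,0,0,0,0,0]'

```text
time_s: 9.02
eef_pos: [486.1, -39.3, 54.8]
ee_rot: [[-0.999, -0.051, -0.003], [-0.051, 0.998, 0.03], [0.002, 0.03, -1.0]]
force: [-1.4, 0.8, -1.6]
opening: 0.4
```

Call:
step_arm --jaw '[-1,-1,-1,-1,-1]' --pt "7 0 0" --pt "7 0 0" --pt "6 0 0" --pt "6 0 0" --pt "0 0 0" --spin '[0,0,0,0,0]'

```text
time_s: 9.43
eef_pos: [517.4, -39.0, 55.3]
ee_rot: [[-0.999, -0.051, -0.001], [-0.051, 0.998, 0.03], [-0.001, 0.03, -1.0]]
force: [-0.1, 0.5, 0.5]
opening: -0.1
```

Run:
```python
from h import *
c=robot.camera('scene'); cv2.imwrite('pics/s5z.png',cv2.resize(c['img'][200:400,130:390,::-1],None,fx=3,fy=3,interpolation=cv2.INTER_CUBIC)); print(robot.state()['force'],robot.state()['eef_pos'])
```

```text
[-0.24215944 -0.06421325 -0.76435642] [517.07186212 -39.06979115  55.32211024]
```

View pics/s5z.png

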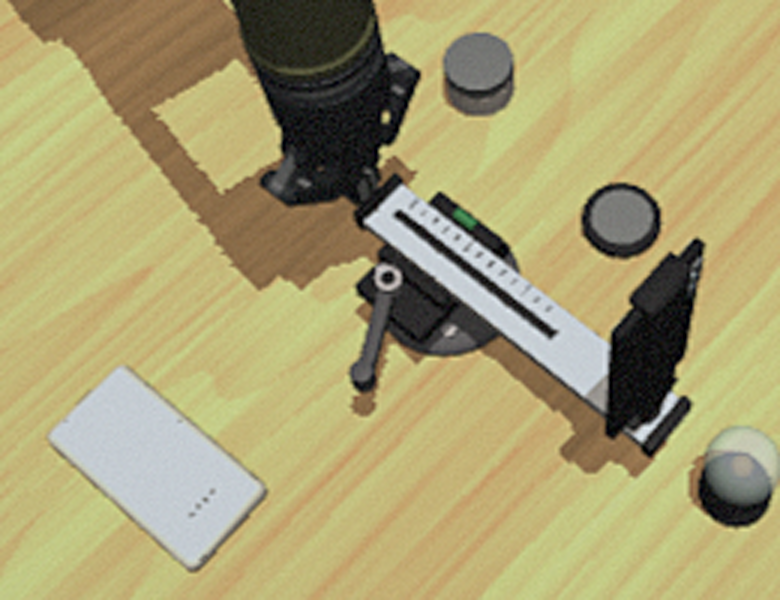

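Call:
step_arm --jaw '[-1,-1]' --pt "3 0 0" --pt "3 0 0" --spin '[0,0]'

```text
time_s: 9.65
eef_pos: [522.8, -39.1, 55.4]
ee_rot: [[-0.999, -0.051, -0.001], [-0.051, 0.998, 0.03], [-0.0, 0.03, -1.0]]
force: [-1.5, 1.6, -0.4]
opening: 0.2
```

Call:
step_arm --jaw '[-1,-1]' --pt "3 0 0" --pt "3 0 0" --spin '[0,0]'

```text
time_s: 9.82
eef_pos: [523.1, -39.0, 55.1]
ee_rot: [[-0.999, -0.052, -0.013], [-0.052, 0.998, 0.03], [0.011, 0.031, -0.999]]
force: [-8.1, -1.3, 6.7]
opening: -0.0
```

Call:
step_arm --jaw '[-1,-1]' --pt "3 0 0" --pt "3 0 0" --spin '[0,0]'

```text
time_s: 9.98
eef_pos: [523.0, -39.0, 55.2]
ee_rot: [[-0.998, -0.052, -0.025], [-0.053, 0.998, 0.03], [0.023, 0.032, -0.999]]
force: [-6.9, -0.3, 5.8]
opening: 0.1
```

Call:
step_arm --jaw '[-1,-1,-1,-1,-1,-1,-1,-1,-1]' --pt "-8 0 0" --pt "-8 0 0" --pt "0 0 25" --pt "0 0 30" --pt "0 0 20" --pt "20 -20 0" --pt "25 -20 0" --pt "30 -15 0" --pt "0 0 0" --spin '[0,0,0,0,0,6,6,6,0]'

```text
time_s: 10.73
eef_pos: [582.5, -96.7, 136.7]
ee_rot: [[-0.927, -0.373, -0.021], [-0.374, 0.927, 0.016], [0.013, 0.023, -1.0]]
force: [0.1, 0.8, 0.2]
opening: -0.2
```

Run:
```python
from fit import *
c=robot.camera('scene'); cv2.imwrite('pics/s6z.png',cv2.resize(c['img'][200:400,130:390,::-1],None,fx=3,fy=3,interpolation=cv2.INTER_CUBIC)); s=robot.state(); print(s['force'],s['eef_pos'],np.degrees(np.arctan2(s['ee_rot'][1][0],s['ee_rot'][0][0])),s['ee_rot'][2])
print(((proj(c,rigpts([586.5,-33.6,.048,95,1.4]))-[130,200])*3).round(0))
```

```text
[-0.61416266 -0.04432748 -0.3768827 ] [579.05479261 -95.33613414 136.31478385] -158.2408345920032 [ 0.01720139  0.02609446 -0.99951148]
[[387. 270.]
 [362. 364.]
 [398. 169.]
 [356. 211.]]
```

View pics/s6z.png

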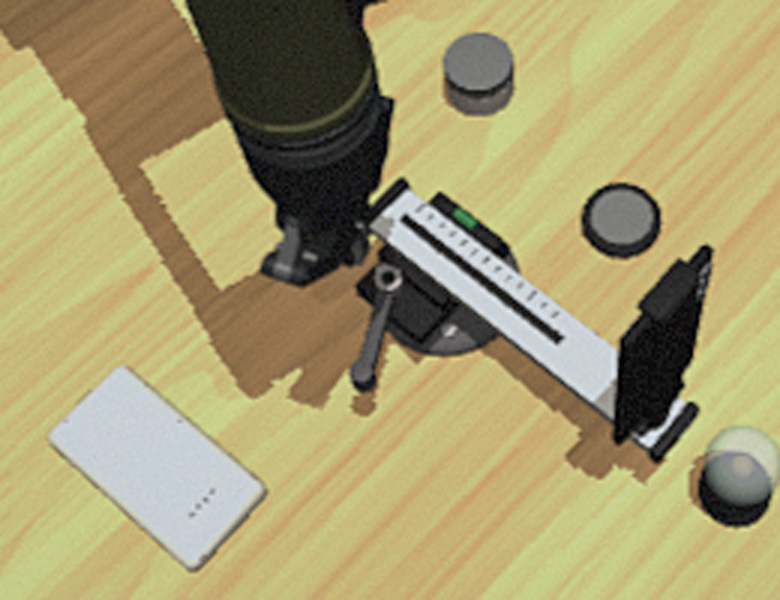

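The rail is at its stop, with its tail at (406,180), and the lever is still open. Now I'll go to the forward side of the knob.

Call:
step_arm --jaw '[-1,-1,-1,-1,-1,-1]' --pt "20 -7 0" --pt "20 -6 0" --pt "18 -6 0" --pt "4 0 0" --pt "0 0 0" --pt "0 0 0" --spin '[4,4,1,0,0,0]'

```text
time_s: 11.28
eef_pos: [637.0, -113.2, 134.9]
ee_rot: [[-0.859, -0.511, -0.033], [-0.512, 0.859, 0.015], [0.02, 0.03, -0.999]]
force: [0.3, -0.3, -0.3]
opening: 0.2
```

Call:
step_arm --jaw '[-1,-1,-1,-1,-1,-1]' --pt "5 0 0" --pt "0 0 -20" --pt "0 0 -25" --pt "0 0 -25" --pt "0 0 -10" --pt "0 0 0" --spin '[0,0,0,0,0,0]'

```text
time_s: 11.78
eef_pos: [637.9, -110.4, 55.6]
ee_rot: [[-0.86, -0.509, -0.031], [-0.51, 0.86, 0.015], [0.019, 0.029, -0.999]]
force: [-0.2, -0.3, -0.0]
opening: 0.1
```

Run:
```python
from fit import *
c=robot.camera('scene'); cv2.imwrite('pics/s7z.png',cv2.resize(c['img'][200:400,130:390,::-1],None,fx=3,fy=3,interpolation=cv2.INTER_CUBIC)); s=robot.state(); print(s['force'],s['eef_pos'],np.degrees(np.arctan2(s['ee_rot'][1][0],s['ee_rot'][0][0])),s['ee_rot'][2])
```

```text
[-0.83970136  0.60823672  0.29615924] [ 637.95821524 -110.35253116   56.26444057] -149.3529365993389 [ 0.0186938   0.02900677 -0.9994044 ]
```

View pics/s7z.png

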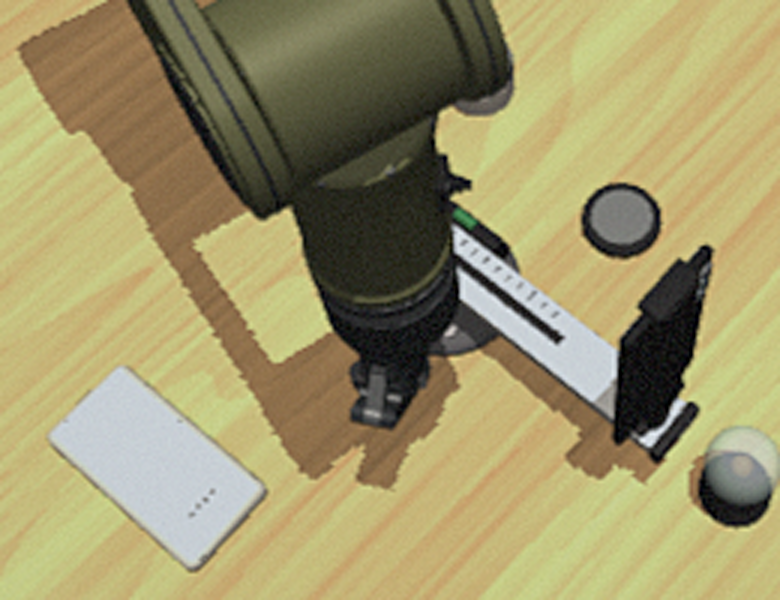

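Call:
step_arm --jaw '[-1,-1,-1,-1,-1]' --pt "-4 -6 -4" --pt "-6 -8 -2" --pt "-7 -6 0" --pt "-8 -4 0" --pt "-8 -4 0" --spin '[0,-3,-6,-7,-7]'

```text
time_s: 12.25
eef_pos: [609.9, -139.3, 55.7]
ee_rot: [[-0.992, -0.123, -0.009], [-0.123, 0.992, 0.022], [0.007, 0.023, -1.0]]
force: [1.3, 0.3, -0.8]
opening: 0.2
```

Call:
step_arm --jaw '[-1,-1,-1,-1,-1]' --pt "-8 0 -2" --pt "-9 -1 -1" --pt "-9 0 0" --pt "-9 0 0" --pt "0 0 0" --spin '[-6,-6,-6,-6,0]'

```text
time_s: 12.67
eef_pos: [579.5, -146.4, 60.9]
ee_rot: [[-0.948, 0.318, 0.019], [0.318, 0.948, 0.014], [-0.014, 0.019, -1.0]]
force: [0.1, 0.7, -0.1]
opening: -0.3
```

Run:
```python
from fit import *
c=robot.camera('top'); cv2.imwrite('pics/t8z.png',cv2.resize(c['img'][130:330,320:590,::-1],None,fx=2.9,fy=2.9,interpolation=cv2.INTER_CUBIC))
c=robot.camera('scene'); cv2.imwrite('pics/s8z.png',cv2.resize(c['img'][200:400,130:390,::-1],None,fx=3,fy=3,interpolation=cv2.INTER_CUBIC)); s=robot.state(); print(s['force'],s['eef_pos'],np.degrees(np.arctan2(s['ee_rot'][1][0],s['ee_rot'][0][0])),s['ee_rot'][2])
```

```text
[ 0.11148033 -0.4657157   0.39384681] [ 581.34208953 -146.60209838   61.06222145] 161.76145661886608 [-0.01551769  0.01923693 -0.99969452]
```

View pics/s8z.png

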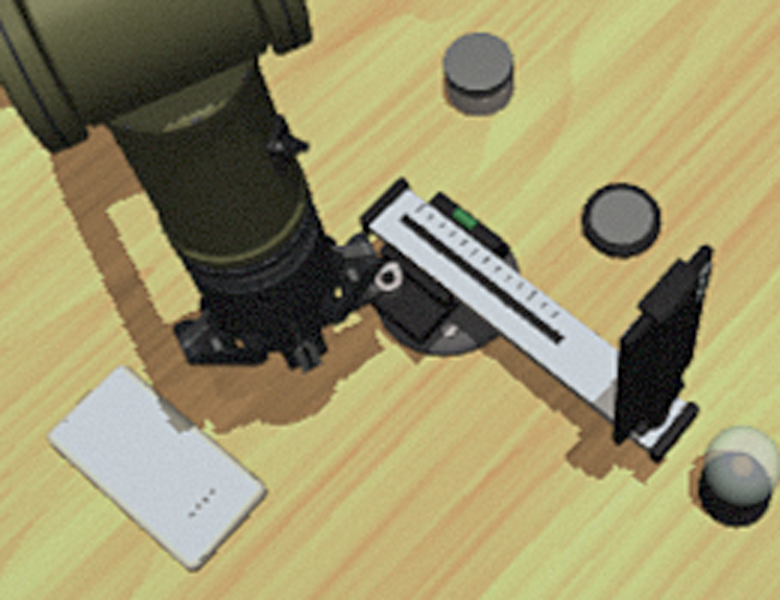

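Call:
step_arm --jaw '[-1,-1,-1,-1]' --pt "0 0 -8" --pt "-7 2 -3" --pt "-8 2 -3" --pt "0 0 0" --spin '[0,-5,-5,0]'

```text
time_s: 13.1
eef_pos: [572.4, -145.1, 48.6]
ee_rot: [[-0.882, 0.47, 0.033], [0.471, 0.882, 0.004], [-0.027, 0.019, -0.999]]
force: [-0.6, 0.1, 0.6]
opening: -0.0
```

Call:
step_arm --jaw '[-1,-1,-1,-1]' --pt "-9 2 0" --pt "-9 3 0" --pt "-9 4 0" --pt "-9 5 0" --spin '[-3,-4,-5,-5]'

```text
time_s: 13.43
eef_pos: [545.1, -134.5, 49.2]
ee_rot: [[-0.709, 0.704, 0.044], [0.704, 0.71, -0.013], [-0.04, 0.022, -0.999]]
force: [0.2, -0.9, 0.3]
opening: -0.4
```

Call:
step_arm --jaw '[-1,-1,-1]' --pt "-6 6 0" --pt "-6 7 0" --pt "-6 7 0" --spin '[-3,0,0]'

```text
time_s: 13.68
eef_pos: [545.7, -131.7, 52.7]
ee_rot: [[-0.681, 0.728, 0.077], [0.727, 0.685, -0.046], [-0.087, 0.025, -0.996]]
force: [6.8, -19.2, -9.8]
opening: 0.1
```

Call:
step_arm --jaw '[-1,-1]' --pt "-6 7 0" --pt "-6 7 0" --spin '[0,0]'

```text
time_s: 13.85
eef_pos: [548.0, -129.6, 55.6]
ee_rot: [[-0.688, 0.718, 0.102], [0.716, 0.695, -0.065], [-0.118, 0.028, -0.993]]
force: [8.4, -14.0, -6.0]
opening: -0.2
```

A firm stop at about 20 N. I'll back off and look.

Call:
step_arm --jaw '[-1,-1,-1,-1,-1,-1,-1,-1]' --pt "6 -7 0" --pt "6 -7 0" --pt "0 0 30" --pt "0 0 40" --pt "0 -25 30" --pt "0 -25 10" --pt "-10 -15 0" --pt "0 0 0" --spin '[0,0,0,0,0,0,0,0]'

```text
time_s: 14.52
eef_pos: [555.0, -212.3, 168.3]
ee_rot: [[-0.708, 0.7, 0.097], [0.697, 0.714, -0.062], [-0.112, 0.024, -0.993]]
force: [-0.5, 0.3, -0.7]
opening: -0.1
```

Run:
```python
from fit import *
ct=robot.camera('top'); cv2.imwrite('pics/t9z.png',cv2.resize(ct['img'][130:330,320:590,::-1],None,fx=2.9,fy=2.9,interpolation=cv2.INTER_CUBIC))
c=robot.camera('scene'); cv2.imwrite('pics/s9z.png',cv2.resize(c['img'][200:400,130:390,::-1],None,fx=3,fy=3,interpolation=cv2.INTER_CUBIC))
w,s=wrist(); save(w,'w9'); print(s['force'],s['eef_pos'],np.degrees(np.arctan2(s['ee_rot'][1][0],s['ee_rot'][0][0])),s['ee_rot'][2])
for th in (-.02,.05,.12):
  P=rigpts([586.5,-33.6,.048,95,th]); print(th,((proj(c,P)-[130,200])*3).round(0)[:2].tolist(),proj(w,P).round(0)[:2].tolist(),((proj(ct,P)-[320,130])*2.9).round(0)[:2].tolist())
```

```text
[0.69077099 0.56304437 0.57432149] [ 555.94870543 -210.46506239  167.56655583] 135.3842274210169 [-0.11195652  0.02575393 -0.99337932]
-0.02 [[387.0, 270.0], [282.0, 267.0]] [[512.0, 99.0], [396.0, 91.0]] [[310.0, 310.0], [390.0, 392.0]]
0.05 [[387.0, 270.0], [281.0, 273.0]] [[512.0, 99.0], [395.0, 100.0]] [[310.0, 310.0], [395.0, 387.0]]
0.12 [[387.0, 270.0], [281.0, 280.0]] [[512.0, 99.0], [394.0, 109.0]] [[310.0, 310.0], [401.0, 381.0]]
```

View pics/w9.png

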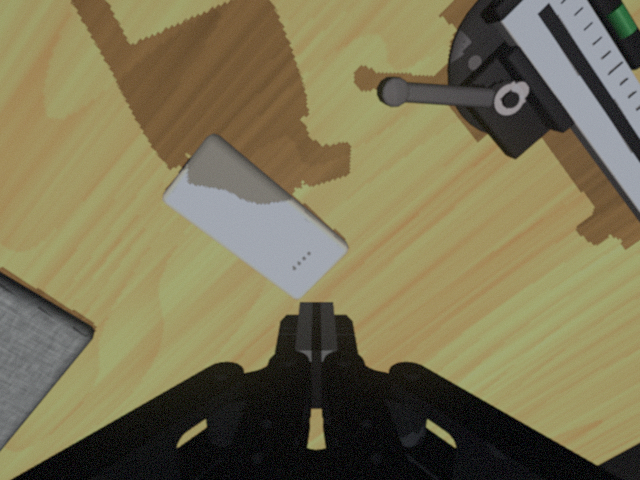

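View pics/s9z.png

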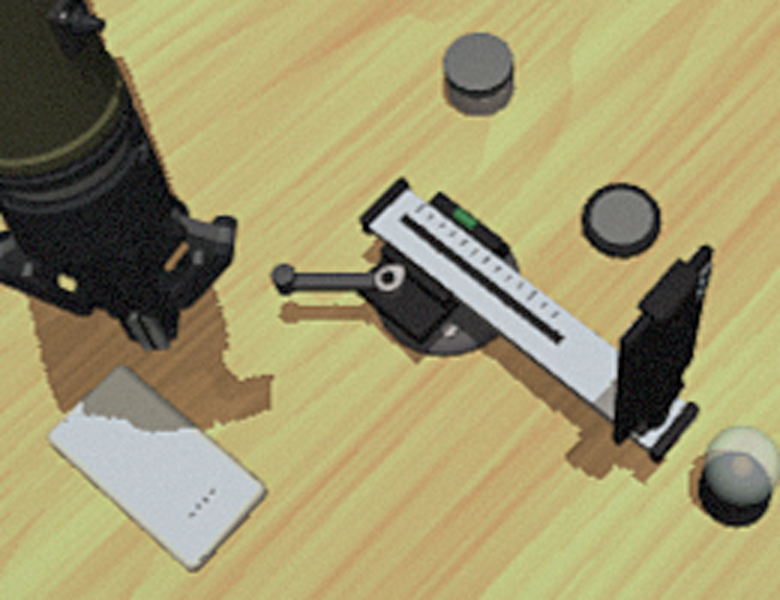

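View pics/t9z.png

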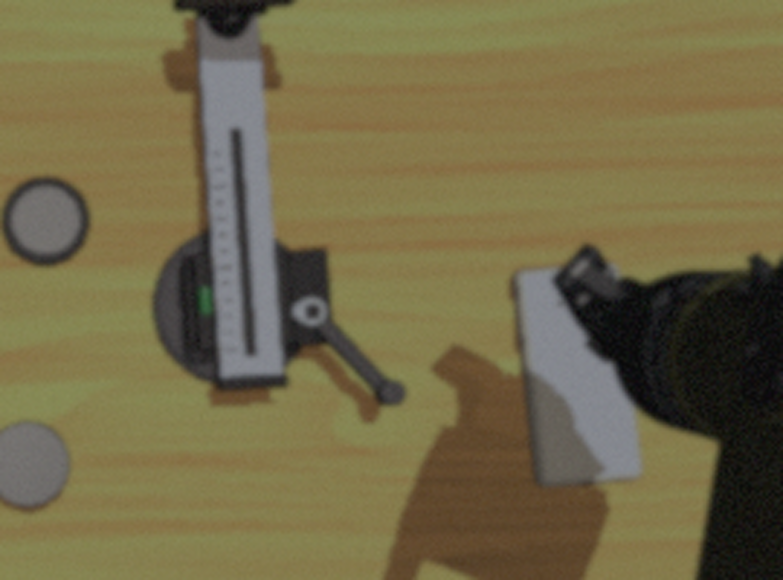

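By eye the lever looks closed. I'll compare it with the first pictures in numbers.

Run:
```python
import cv2,numpy as np
def cmp(a,b,roi,n):
    A=cv2.imread(a,0).astype(np.float32);B=cv2.imread(b,0).astype(np.float32)
    x0,y0,x1,y1=roi; T=A[y0:y1,x0:x1]
    m=20; R=cv2.matchTemplate(B[y0-m:y1+m,x0-m:x1+m],T,cv2.TM_CCOEFF_NORMED); _,v,_,l=cv2.minMaxLoc(R); print(n,'shift zoom px',l[0]-m,l[1]-m,'score',round(v,3))
cmp('pics/scene0z.png','pics/s9z.png',(262,252,310,300),'knob scene')
cmp('pics/top0z.png','pics/t9z.png',(370,370,415,412),'knob top')
cmp('pics/scene0z.png','pics/s9z.png',(375,262,405,295),'pin scene')
cmp('pics/s6z.png','pics/s9z.png',(385,185,470,230),'tail scene')
cmp('pics/scene0z.png','pics/s9z.png',(40,430,270,575),'bank scene')
cmp('pics/top0z.png','pics/t9z.png',(505,255,560,320),'bank top')
cmp('pics/scene0z.png','pics/s9z.png',(440,30,520,118),'jar')
```

```text
knob scene shift zoom px 0 -1 score 0.984
knob top shift zoom px -1 1 score 0.993
pin scene shift zoom px 0 0 score 0.996
tail scene shift zoom px 0 0 score 0.99
bank scene shift zoom px 0 0 score 0.983
bank top shift zoom px -2 0 score 0.763
jar shift zoom px 0 0 score 0.997
```

Call:
step_arm --jaw '[-1,-1,-1,-1]' --pt "0 0 20" --pt "0 0 0" --pt "0 0 0" --pt "0 0 0" --spin '[0,0,0,0]'

```text
time_s: 15.0
eef_pos: [553.9, -204.7, 182.6]
ee_rot: [[-0.713, 0.696, 0.088], [0.695, 0.718, -0.053], [-0.1, 0.024, -0.995]]
force: [-0.8, -0.7, 0.3]
opening: -0.1
```

Run:
```python
from h import *
s=robot.state(); print(s['time_s'],s['eef_pos'],s['force'],np.abs(s['joint_vel']).max()); print(robot.close_job())
```

```text
15.0 [ 553.90257032 -204.73558404  182.58836611] [-0.80379567 -0.67906696  0.2853606 ] 0.024808841272255
the job is handed in; nothing more can be done
None
```

I opened the lever to its stop, pushed the rail forward by its tail until it met the stop, then closed the lever again. I handed the job in at 15 s with the arm clear of everything.

- **Lever open:** the arm could push it no further at the pose worked out for 1.4 rad. The camera agreed before I touched the rail.
- **Rail:** the tool stopped advancing at x = 523 mm with about 8 N on it. The tail sits where 95 mm of travel should put it, to within a few millimetres, and had not moved after the lever was closed.
- **Lever closed:** the push ended on a firm stop at about 20 N. The knob is within 1 pixel (in the enlarged crops) of where it was at the start, in both the scene and top views.
- **Surroundings:** the power bank and jar match their starting positions in the scene view. The top-view check on the power bank showed a 2-pixel shift (in the enlarged crop) with a poor match, because the gripper and its shadow covered it. I compared the lens cap only by eye. I did not recheck the pen cup and flask, but the arm stayed well away from them. The tool was never near the phone.

One thing went off plan: while closing the lever, the tool drifted up about 6 mm and tilted by up to 7 degrees. The first drift I corrected; the tilt came with the final push against the stop. The lever still reached its stop.

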